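Lay a carton down on the labelling mat

ROBOT

A 6-joint arm with a two-finger parallel gripper is mounted at the origin on a cart in front of the work surface, level with it; the furniture and walls round the work are solid. World frame = base frame: x ahead of the robot, y to its left, z up, the work surface at z = 0. Lengths are in m, angles in degrees, forces in N, time in s.
With the tool pointing down it reaches from about 0.4 to 0.825 m from the base axis. Payload 7 kg.
Tool frame: the origin (TCP) lies midway between the tips of the shut fingers; the grasp point (between the pads) lies 19 mm behind it; x points along the fingers, z is the direction in which the jaws open and shut, and the axes are right-handed (so a half turn about x gives the same grasp; the last joint's range is limited). The gripper opens to 85 mm and grips with 20 to 120 N. Pads are 22 mm wide; open, the fingers measure 114 mm over their backs; the gripper's body (76 mm by 85 mm) begins 54 mm behind the grasp point. The pads swing forward as they close: fully open they stand 13 mm farther back than shut.
Start: joints at [87.668, 20.546, 0.682, 0, -70.136, -16.507], TCP at [0.218, 0.639, 0.231] pointing down, gripper open.
Joint ranges: [-176.03, 176.03], [-82.01, 121.73], [-58.28, 71.71], [-173.87, 95.51], [-174.79, -0.11], [-173.66, 173.66]. Speed limits (degrees/s): [136.94, 136.94, 172.46, 180, 180, 180].

INTERFACE

Orientations are given as [roll, pitch, yaw] about the fixed x, y, z axes, in that order (R = Rz(yaw) Ry(pitch) Rx(roll)).
In Python, from workcell import env gives the robot as it stands.
- The arm moves only by the tool apply_moves, never from a script. Its argument "moves" is a list of rows, each a list of 2 entries, a list of its own where there are three numbers: the shift along the tool's x, y, z in m, then the turn, a rotation vector about the tool's x, y, z in rad. In form: [[[tx, ty, tz], [rx, ry, rz]], ...]. A call has 1 to 10 rows; each row shifts and turns the commanded pose from where the row before left it, along the tool's axes as they then stand; what a row does not reach is not made up. A row lasts 1/8 s, in which the tool goes at most 62.5 mm and 10.7 degrees, less where a joint would pass 70% of its speed; a pose out of reach is approached as far as the arm can. A call with a gripper value outside its range is refused whole. "gripper" is the opening in per cent of the stroke, from 0 (shut) to 100 (fully open), set as the call begins (left out, the last holds). The fingers move at their own pace and stop on an object; "force" is the grip in N (left out, the last holds). Time passes only in rows, so rows that do not move let the fingers close. It gives the time, the measured TCP pose, the force and the opening at its end, in the units of the state.
- env.read_state(): the state, without advancing time (a new reading comes with each control period).
- env.read_camera(name): name is "side" or "top" or "wrist"; returns a dict with "pixels" (400x640x3 uint8, red, green, blue), "mtx" (3x3 intrinsics, pixels), "k1" (the pictures are not rectified: a ray, as slopes to the right and down, at radius r is drawn at 1 + k1 r^2 times it, then the intrinsics apply), "position" and "orientation" of the camera in the world; the wrist camera has in their place "T_tool_cam" (4x4, takes a point from camera to tool coordinates, whose origin is the TCP and whose axes are the tool frame's). Camera axes: x right, y up, looking along -z (the intrinsics and any distortion apply to the point x, -y, -z); pixel columns grow to the right and rows downward; lengths in m; the calibration is good to about 2 mm. A picture is of the moment at which its call begins: read the wrist's pose just before it. There is no depth.
- env.close_job(): hands the job in, once; it reports no verdict.
The state is a dict: "t": time; "joint_pos": joint angles; "qd": joint speeds; "joint_efforts": joint torques, N m; "eef_pos": TCP position; "tcp_rot": TCP orientation; "ft_force": force on the tool from outside, world axes, zero at the start; "moment": the same for the moment, N m; "opening": finger opening in m.
Only numpy, scipy, OpenCV 4.12 (cv2) and the standard library are available. Lean on these libraries where they do the work, as an engineer would, in place of code of your own. Each camera call takes 0.05 s, during which the arm holds its last target. There are 200 camera calls.

TASK

Make the orange carton ready for labelling without taking it between the fingers or lifting it: push it low along the mat, still standing, until its leading foot edge is a few centimetres over the near line of the white outline, and pause a moment there. Then push it near its top so that it tips over away from its blank panel and lies flat, blank white panel up, wholly inside the white outline. Leave everything else standing where it is.

Things in the scene. Friction and masses are not known exactly. Their poses are not given: they have to be found in the camera images.
- mat: Dark teal flat labelling mat fixed on the worktop, 340 x 140 mm, 3 mm thick. Origin at the centre of its underside; its x axis runs along its length, from the end where the orange carton stands towards the end with the white outline; z up. Sliding and tipping go along +x.
- outline (a point): Centre of the white rectangle drawn on the mat's top face (82.5 mm along the mat's +x from its centre). Inside the white line it measures 145 mm along x by 120 mm along y; the line is 5 mm wide, flat. Axes as the mat's.
- carton: Orange carton, 38 thick (x) x 80 wide (y) x 95 mm tall (z), 0.1 to 0.2 kg, standing loose on the mat before the outline, nearly square to it. Origin: centre of its underside. +x points to the outline (face with brown print); the blank white panel is the -x face; z up through its top. Pushed close to the mat it slides upright; pushed near its top it tips, falling by itself past 0.4 rad.
- corner0 (a point): Foot corner of the orange carton's +x face, at x=19, y=-40, z=0 mm in the carton's frame.
- corner1 (a point): Foot corner of the orange carton's +x face, at x=19, y=40, z=0 mm in the carton's frame.
- corner2 (a point): Top corner of the orange carton's +x face, at x=19, y=-40, z=95 mm in the carton's frame.
- corner3 (a point): Top corner of the orange carton's +x face, at x=19, y=40, z=95 mm in the carton's frame.
- blue_carton: Blue carton of the same size, standing loose beyond the mat; a bystander. Origin at the centre of its underside.
- mug: White dotted mug, 82 x 114 x 91 mm, standing beyond the mat; a bystander. Origin under its centre.
- tin: Low green and gold tin, 75 mm across, 58 mm high, beyond the mat; a bystander. Origin under its centre.
- salt_shaker: Salt shaker, 44 mm across, 90 mm high, left of the mat; a bystander. Origin under its centre.
- pepper_mill: Wooden pepper mill, 58 mm across, 170 mm high, left of the mat; a bystander. Origin under its centre.
- label_tape: Roll of beige tape lying flat, 100 mm across, 25 mm high, right of the mat; a bystander. Origin under its centre.
Mind the look-alikes: they are no part of the job. What is meant by the carton is not pink, and is the larger of those in its own colour.

How it is judged (in metres and radians):
On the way:
1. the orange carton stands upright with its leading foot edge over the near line of the outline, by no more than 56 mm (x of corner0 in the frame of outline between -0.0745 and -0.0165 m and x of corner1 in the frame of outline between -0.0745 and -0.0165 m and angle between carton's own z axis and vertical below 0.1 rad), for 0.2 s.
At the end, for the whole second after the job is handed in: The orange carton lies at rest flat on the mat (within 0.1 rad), its blank panel up, all four corners of its lower face inside the white outline (2 mm onto the line allowed); every other thing stands within 20 mm of where it was (x of corner0 in the frame of outline between -0.0745 and 0.0745 m and y of corner0 in the frame of outline between -0.062 and 0.062 m and x of corner1 in the frame of outline between -0.0745 and 0.0745 m and y of corner1 in the frame of outline between -0.062 and 0.062 m and x of corner2 in the frame of outline between -0.0745 and 0.0745 m and y of corner2 in the frame of outline between -0.062 and 0.062 m and x of corner3 in the frame of outline between -0.0745 and 0.0745 m and y of corner3 in the frame of outline between -0.062 and 0.062 m and angle between carton's own x axis and vertical above 3.04 rad and height (world z) of carton below 0.03 m and linear speed of carton below 0.02 m/s and distance of each of blue_carton, mug, tin, salt_shaker, pepper_mill, label_tape from where it was at the start of the episode below 0.02 m and angle between each of blue_carton, mug, tin, salt_shaker, pepper_mill, label_tape's own z axis and vertical below 0.2 rad); the robot touches nothing.
It fails at once if the orange carton is taken between the fingers (x of the grasp point in the frame of carton between -0.012 and 0.012 m and y of the grasp point in the frame of carton between -0.033 and 0.033 m and z of the grasp point in the frame of carton between 0.005 and 0.09 m).
It fails at once if the orange carton is lifted off the mat, standing, tipping or lying ((height (world z) of carton above 0.03 m and angle between carton's own z axis and vertical below 0.4 rad) or height (world z) of carton above 0.065 m or (height (world z) of carton above 0.04 m and angle between carton's own z axis and vertical above 1.45 rad)).
It fails at once if another thing is pushed away or knocked over (distance of any of blue_carton, mug, tin, salt_shaker, pepper_mill, label_tape from where it was at the start of the episode above 0.02 m or angle between any of blue_carton, mug, tin, salt_shaker, pepper_mill, label_tape's own z axis and vertical above 0.3 rad).
It also fails if it takes over 48 s, if anything falls off the work surface, if the arm or the gripper's body presses on something with over 40 N, if the wrist force passes 120 N, or if a joint passes its speed limit or range.

## Working session

There is one attempt and no reset: what is moved stays moved. The work goes in short steps, Python scripts to look and compute and a tool call to move; the robot and the scene stay as the last step left them, time stands still between calls to the robot, and variables do not carry over. Pictures are saved under pics/ and viewed, about 8 in all and at most 12, crops included, and the job is handed in when it is done.

Besides the shell and the picture viewer there is one more tool, called after "Emit:" as name(argument=value, ...) on one line, values as JSON. apply_moves: Moves the arm, as the interface text tells. Its arguments: {"type":"object","properties":{"moves":{"type":"array","items":{"type":"array"}},"gripper":{"type":"number"},"force":{"type":"number"}},"required":["moves"]}

```bash
mkdir -p pics; cat > h.py <<'E'
import numpy as np, cv2
from workcell import env
from scipy.spatial.transform import Rotation as R
def cam(n):
    c=env.read_camera(n); return c
def Rot(o):
    o=np.array(o,float)
    if o.shape==(3,3): return o
    return R.from_euler('xyz',o,degrees=True).as_matrix() if o.size==3 else R.from_quat(o).as_matrix()
def ray(c,uv):
    K=np.array(c['mtx']);uv=np.array(uv,float)
    d=np.array([(uv[0]-K[0,2])/K[0,0],(uv[1]-K[1,2])/K[1,1]]);s=d.copy()
    for _ in range(20): s=d/(1+c['k1']*(s@s))
    return np.array(c['position']),Rot(c['orientation'])@np.array([s[0],-s[1],-1])
def onz(c,uv,z):
    p,d=ray(c,uv); return p+d*(z-p[2])/d[2]
def save(n,img,rgb=True): cv2.imwrite('pics/'+n+'.png',img[...,::-1])
E
python3 - <<'E'
from h import *
for n in('top','side'):
    c=cam(n); save(n+'0',c['pixels']); print(n,c['position'],c['orientation'],c['k1'],c['mtx'])
print(env.read_state())
E
```

```text
top [-0.17716324 -0.24200245  1.5537077 ] [ 27.1660092    0.54372712 -71.93444987] -0.03670604919647189 [[475.07229828   0.         315.99222197]
 [  0.         475.07229828 203.93255605]
 [  0.           0.           1.        ]]
side [0.57851852 0.73550991 0.96457354] [3.97488054e+01 1.10255969e-02 1.76937956e+02] -0.08155546485738614 [[372.14778913   0.         317.69212681]
 [  0.         372.14778913 198.61625786]
 [  0.           0.           1.        ]]
{'t': 0.1, 'joint_pos': array([ 8.76681312e+01,  2.05871516e+01,  6.39133167e-01, -1.68006731e-02,
       -7.01347332e+01, -1.65083599e+01]), 'qd': array([ 0.07470838, -0.09958962,  0.14027727, -0.0341694 , -0.05777962,
       -0.06780885]), 'joint_efforts': array([-2.48815268e-03, -5.84764230e+01,  2.94112891e+01,  6.95469528e+00,
       -3.08884220e-03,  3.01757211e-06]), 'eef_pos': array([0.21785373, 0.63843323, 0.23046317]), 'tcp_rot': array([   5.70380813,   89.9157541 , -103.14214103]), 'ft_force': array([ 0.2238473 , -0.0862318 , -0.25089303]), 'moment': array([ 0.01981461, -0.03781905, -0.0230981 ]), 'opening': 0.0853870503073218}
```

View pics/top0.png

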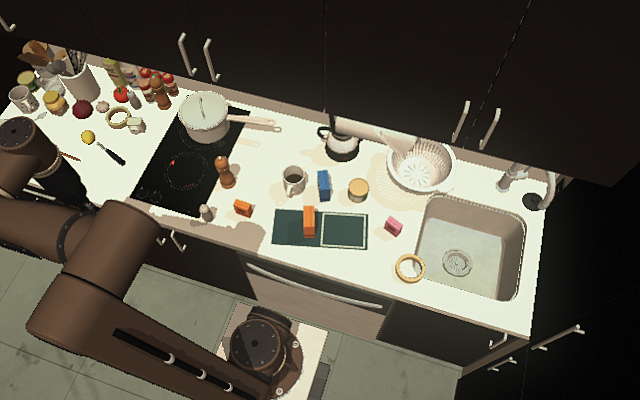

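View pics/side0.png

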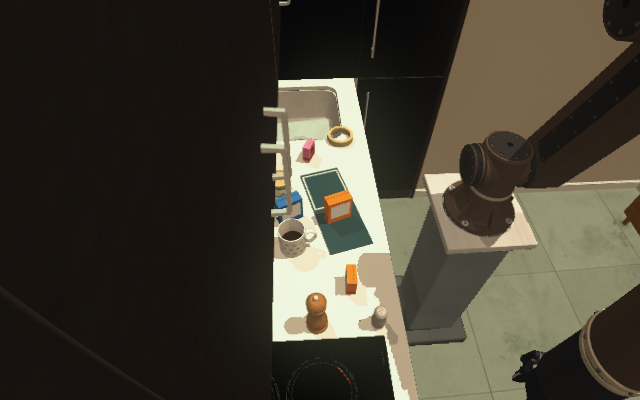

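Candidates are the orange carton on the mat (top 308,221), the small orange box off the mat (243,208) and the pink box (394,226). I choose the larger orange one, standing on the mat. The side view shows its white panel at (340,211).

```bash
python3 - <<'E'
from h import *
t=cam('top'); s=cam('side')
a=cv2.resize(t['pixels'][170:290,200:440],None,fx=3.3,fy=3.3,interpolation=cv2.INTER_CUBIC)[:, :790]
save('crop_t',a)
hsv=cv2.cvtColor(t['pixels'],cv2.COLOR_RGB2HSV)
hs=cv2.cvtColor(s['pixels'],cv2.COLOR_RGB2HSV)
for n,c,h,roi in(('top',t,hsv,(260,200,380,255)),('side',s,hs,(295,160,380,255))):
    m=cv2.inRange(h,(75,60,20),(105,255,130)); z=np.zeros_like(m);x0,y0,x1,y1=roi;z[y0:y1,x0:x1]=m[y0:y1,x0:x1]
    z=cv2.morphologyEx(z,cv2.MORPH_OPEN,np.ones((2,2)))
    pts=cv2.findNonZero(z); hull=cv2.convexHull(pts)
    q=cv2.approxPolyN(hull,4,ensure_convex=True).reshape(-1,2) if hasattr(cv2,'approxPolyN') else None
    print(n,q); W=[onz(c,p,0.003)[:2].round(4) for p in q]; print(W,[np.linalg.norm(W[i]-W[i-1]).round(3) for i in range(4)])
    o=cv2.inRange(h,(3,150,90),(16,255,255)); 
    k,l,st,ce=cv2.connectedComponentsWithStats(o); print([ (st[i].tolist(),ce[i].round(1)) for i in range(1,k) if st[i,4]>60])
E
```

```text
top [[273 244]
 [275 223]
 [303 222]
 [347 249]]
[array([0.3778, 0.1138]), array([0.4565, 0.1354]), array([0.4911, 0.0406]), array([ 0.4395, -0.1395])] [np.float64(0.261), np.float64(0.082), np.float64(0.101), np.float64(0.187)]
[([29, 41, 23, 20, 124], array([38.1, 49.7])), ([141, 73, 22, 18, 131], array([154.5,  82.7])), ([114, 86, 15, 16, 153], array([120.9,  94.3])), ([156, 94, 14, 16, 137], array([161.9, 101.1])), ([215, 156, 14, 16, 137], array([221.6, 163.8])), ([220, 175, 16, 13, 112], array([225.8, 181. ])), ([234, 200, 19, 18, 218], array([242.6, 207.9])), ([303, 206, 12, 32, 350], array([308.6, 221.2]))]
side [[334 254]
 [290 214]
 [324 145]
 [374 243]]
[array([0.4987, 0.155 ]), array([ 0.6294, -0.0029]), array([ 0.4976, -0.3282]), array([0.3731, 0.1229])] [np.float64(0.13), np.float64(0.205), np.float64(0.351), np.float64(0.468)]
[([324, 190, 29, 34, 514], array([336.3, 204.5])), ([346, 265, 11, 29, 279], array([351.1, 279.1])), ([307, 292, 21, 41, 493], array([317.7, 311.8]))]
```

View pics/crop_t.png

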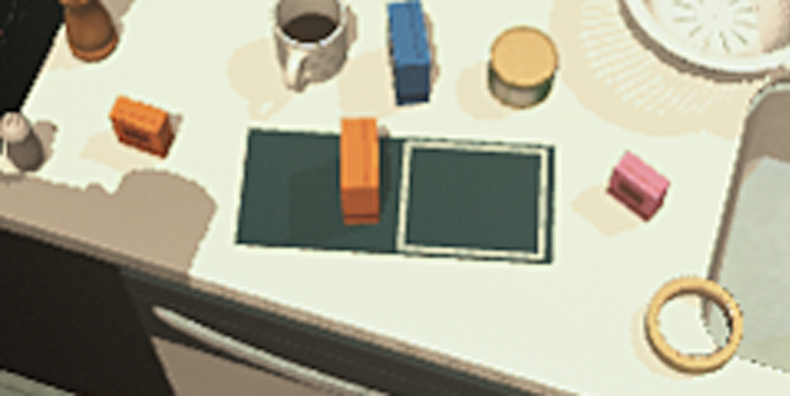

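```bash
python3 - <<'E'
from h import *
c0=np.array([[249,129],[554,147],[552,262],[237,243]])/3.3+[200,170]-.35
t=cam('top')
W=np.array([onz(t,p,.003)[:2] for p in c0]);print('mat hand',W.round(4),[np.linalg.norm(W[i]-W[i-1]).round(3) for i in range(4)])
for n,q in(('ctop',[[341,119],[376,118],[379,214],[345,213]]),):
    q=np.array(q)/3.3+[200,170]-.35
    W=np.array([onz(t,p,.098)[:2] for p in q]);print(n,W.round(4),[np.linalg.norm(W[i]-W[i-1]).round(3) for i in range(4)])
# mask-based
hsv=cv2.cvtColor(t['pixels'],cv2.COLOR_RGB2HSV)
g=np.zeros((400,640),np.uint8); cv2.fillConvexPoly(g,(np.array([[235,115],[565,133],[565,275],[225,255]])/3.3+[200,170]).astype(int),255)
m=(hsv[...,2]<120)|cv2.inRange(hsv,(75,60,0),(105,255,160)).astype(bool)
m=(m&(g>0)).astype(np.uint8)*255
P=np.array([onz(t,p[0],.003)[:2] for p in cv2.findNonZero(m)],np.float32)
r=cv2.minAreaRect(P);print('mat',r)
o=cv2.inRange(hsv,(3,150,90),(16,255,255));o[g==0]=0
print([hsv[y,308].tolist() for y in range(203,242,3)])
for n,c in(('top',t),('side',cam('side'))):
    img=cv2.resize(c['pixels'][(195 if n=='top' else 180):][:60,(285 if n=='top' else 305):][:,:65],None,fx=6,fy=6,interpolation=cv2.INTER_NEAREST)
    if n=='top':a=img
save('cc',np.hstack([a,img]))
E
```

```text
mat hand [[ 0.5104  0.1549]
 [ 0.5922 -0.1722]
 [ 0.4607 -0.2058]
 [ 0.3787  0.1199]] [np.float64(0.136), np.float64(0.337), np.float64(0.136), np.float64(0.336)]
ctop [[ 0.5086  0.0433]
 [ 0.5209  0.0089]
 [ 0.4184 -0.028 ]
 [ 0.4089  0.0051]] [np.float64(0.107), np.float64(0.036), np.float64(0.109), np.float64(0.034)]
mat ((0.48514923453330994, -0.025219321250915527), (0.13817867636680603, 0.3371216654777527), 13.998632431030273)
[[26, 38, 233], [14, 167, 231], [14, 177, 231], [14, 176, 231], [14, 178, 230], [14, 176, 230], [14, 177, 230], [14, 177, 231], [10, 177, 169], [10, 176, 164], [10, 177, 167], [9, 178, 145], [80, 60, 76]]
```

View pics/cc.png

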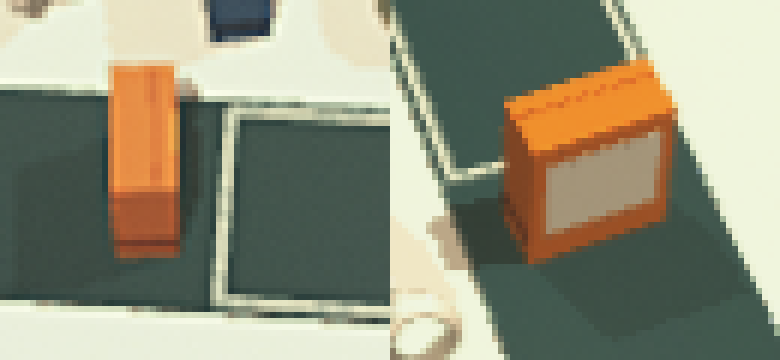

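```bash
cat >> h.py <<'E'
MC=np.array([.4853,-.0255]); YAW=np.radians(-76.0)
ex=np.array([np.cos(YAW),np.sin(YAW)]); ey=np.array([-ex[1],ex[0]])
def M(p): p=np.array(p)[:2]-MC; return np.array([p@ex,p@ey])*1000
def Wd(x,y): return MC+ex*x/1000+ey*y/1000
E
python3 - <<'E'
from h import *
t=cam('top');s=cam('side')
def show(n,c,q,off,z):
    W=[M(onz(c,np.array(p)/6+off-.5,z)) for p in q]; print(n,np.round(W,1).tolist(),[round(float(np.linalg.norm(W[i]-W[i-1]))) for i in range(len(W))])
show('t top',t,[(108,66),(175,66),(180,190),(112,188)],np.array([285,195]),.098)
show('t bot',t,[(117,257),(180,257)],np.array([285,195]),.003)
show('s bot',s,[(137,262),(277,220)],np.array([305,180]),.003)
show('s top',s,[(138,153),(287,113),(258,60),(118,101)],np.array([305,180]),.098)
show('t line',t,[(240,105),(218,305)],np.array([285,195]),.003)
show('s line',s,[(62,180)],np.array([305,180]),.003)
print(M(env.read_state()['eef_pos']))
for n,p in(('mug handle',(290,85)),('blue near',(405,103)),('salt',(20,165)),('smallorange',(165,155)),('tin',(520,105))):
    print(n,M(onz(t,np.array(p)/3.3+[200,170],.0)).round())
E
```

```text
t top [[-62.8, 39.9], [-24.5, 42.5], [-16.0, -35.1], [-54.1, -36.4]] [77, 38, 78, 38]
t bot [[-54.3, -37.9], [-17.1, -35.4]] [37, 37]
s bot [[-57.6, 40.6], [-53.2, -40.2]] [81, 81]
s top [[-59.1, 42.5], [-56.6, -37.5], [-18.8, -35.6], [-24.0, 41.8]] [35, 80, 38, 78]
t line [[11.9, 66.8], [7.3, -64.3]] [131, 131]
s line [[7.1, 62.7]] [0]
[-709.20255646  -98.70885886]
mug handle [-128.  126.]
blue near [  3. 112.]
salt [-415.    7.]
smallorange [-257.   30.]
tin [131. 118.]
```

```bash
cat >> h.py <<'E'
def target(x,y,z,tilt,sgn=1,yaw=0):
    a=np.radians(tilt); b=YAW+np.radians(yaw)
    e1=np.array([np.cos(b),np.sin(b),0]); e2=np.array([-np.sin(b),np.cos(b),0])
    X=e1*np.sin(a)-np.array([0,0,1])*np.cos(a); Z=sgn*e2; Y=np.cross(Z,X)
    return np.r_[Wd(x,y),z/1000],np.c_[X,Y,Z]
def plan(tp,tR,n,start=None):
    s=env.read_state(); p,Rr=(s['eef_pos'],Rot(s['tcp_rot'])) if start is None else start
    rv=R.from_matrix(Rr.T@tR).as_rotvec(); print('turn',np.degrees(np.linalg.norm(rv)),'dist',np.linalg.norm(tp-p))
    q=rv/n; out=[]
    for i in range(n):
        d=Rr.T@((tp-p)/(n-i)); d=d.round(4); qq=q.round(3); out.append([d.tolist(),qq.tolist()])
        p=p+Rr@d; Rr=Rr@R.from_rotvec(qq).as_matrix()
    print(out); return p,Rr
def where():
    s=env.read_state(); Rr=Rot(s['tcp_rot']); E=np.c_[np.r_[ex,0],np.r_[ey,0],[0,0,1]]
    print('t',s['t'],'mat',M(s['eef_pos']).round(1),'z',(s['eef_pos'][2]*1000).round(1),'F mat',(E.T@s['ft_force']).round(1),'toolX in mat',(E.T@Rr[:,0]).round(3),'Z',(E.T@Rr[:,2]).round(3),s['joint_pos'].round(0))
E
python3 - <<'E'
from h import *
where()
for sg in(1,-1):
    st=plan(*target(-110,1,160,40,sg),20)
    plan(*target(-100,1,20,40,sg),5,st)
E
```

```text
t 0.4 mat [-709.2  -98.7] z 231.2 F mat [0.8 0.1 0.3] toolX in mat [ 0. -0. -1.] Z [ 0.84  -0.542  0.   ] [ 88.  21.   1.  -0. -70. -17.]
turn 126.56542395477823 dist 0.611594801553447
[[[0.0036, 0.0204, 0.0225], [-0.102, -0.037, -0.02]], [[0.004, 0.0181, 0.0243], [-0.102, -0.037, -0.02]], [[0.0046, 0.0157, 0.0259], [-0.102, -0.037, -0.02]], [[0.0053, 0.013, 0.0271], [-0.102, -0.037, -0.02]], [[0.0061, 0.0103, 0.0281], [-0.102, -0.037, -0.02]], [[0.007, 0.0076, 0.0288], [-0.102, -0.037, -0.02]], [[0.0079, 0.0048, 0.0291], [-0.102, -0.037, -0.02]], [[0.009, 0.0019, 0.0292], [-0.102, -0.037, -0.02]], [[0.01, -0.0008, 0.0289], [-0.102, -0.037, -0.02]], [[0.0111, -0.0035, 0.0283], [-0.102, -0.037, -0.02]], [[0.0123, -0.0061, 0.0273], [-0.102, -0.037, -0.02]], [[0.0134, -0.0086, 0.0261], [-0.102, -0.037, -0.02]], [[0.0145, -0.0109, 0.0246], [-0.102, -0.037, -0.02]], [[0.0156, -0.013, 0.0228], [-0.102, -0.037, -0.02]], [[0.0167, -0.015, 0.0208], [-0.102, -0.037, -0.02]], [[0.0178, -0.0166, 0.0185], [-0.102, -0.037, -0.02]], [[0.0188, -0.018, 0.0161], [-0.102, -0.037, -0.02]], [[0.0197, -0.
[... 1135 characters left out ...]
[0.048, -0.017, 0.032]], [[0.0168, 0.0251, 0.0051], [0.048, -0.017, 0.032]], [[0.0176, 0.0247, 0.0037], [0.048, -0.017, 0.032]], [[0.0185, 0.0243, 0.0022], [0.048, -0.017, 0.032]], [[0.0192, 0.0238, 0.0007], [0.048, -0.017, 0.032]], [[0.02, 0.0231, -0.0008], [0.048, -0.017, 0.032]], [[0.0207, 0.0224, -0.0022], [0.048, -0.017, 0.032]], [[0.0213, 0.0216, -0.0036], [0.048, -0.017, 0.032]]]
turn 0.48484562020955224 dist 0.14040672339695562
[[[0.0228, -0.0164, 0.0002], [-0.001, -0.001, 0.0]], [[0.0228, -0.0164, 0.0002], [-0.001, -0.001, 0.0]], [[0.0228, -0.0164, 0.0001], [-0.001, -0.001, 0.0]], [[0.0227, -0.0165, 0.0001], [-0.001, -0.001, 0.0]], [[0.0228, -0.0164, 0.0001], [-0.001, -0.001, 0.0]]]
```

Emit:
apply_moves(moves=[[[0.0, 0.0204, 0.0225], [0.048, -0.017, 0.032]], [[0.0, 0.0214, 0.0214], [0.048, -0.017, 0.032]], [[0.003, 0.0222, 0.0203], [0.048, -0.017, 0.032]], [[0.0067, 0.0229, 0.0191], [0.048, -0.017, 0.032]], [[0.0078, 0.0236, 0.0178], [0.048, -0.017, 0.032]], [[0.0088, 0.0242, 0.0165], [0.048, -0.017, 0.032]], [[0.0099, 0.0246, 0.0152], [0.048, -0.017, 0.032]], [[0.0109, 0.025, 0.0138], [0.048, -0.017, 0.032]], [[0.0119, 0.0252, 0.0125], [0.048, -0.017, 0.032]], [[0.013, 0.0254, 0.011], [0.048, -0.017, 0.032]]], gripper=50)

```text
t: 1.65
eef_pos: [0.3389, 0.3596, 0.2066]
tcp_rot: [76.0, 69.4, -60.7]
ft_force: [-1.0, 0.1, 0.2]
opening: 0.0426
```

Emit:
apply_moves(moves=[[[0.0139, 0.0255, 0.0096], [0.048, -0.017, 0.032]], [[0.0149, 0.0254, 0.0081], [0.048, -0.017, 0.032]], [[0.0159, 0.0253, 0.0066], [0.048, -0.017, 0.032]], [[0.0168, 0.0251, 0.0051], [0.048, -0.017, 0.032]], [[0.0176, 0.0247, 0.0037], [0.048, -0.017, 0.032]], [[0.0185, 0.0243, 0.0022], [0.048, -0.017, 0.032]], [[0.0192, 0.0238, 0.0007], [0.048, -0.017, 0.032]], [[0.02, 0.0231, -0.0008], [0.048, -0.017, 0.032]], [[0.0207, 0.0224, -0.0022], [0.048, -0.017, 0.032]], [[0.0213, 0.0216, -0.0036], [0.048, -0.017, 0.032]]])

```text
t: 2.9
eef_pos: [0.4599, 0.0803, 0.1708]
tcp_rot: [90.8, 50.0, -75.6]
ft_force: [-0.4, 0.3, -0.5]
opening: 0.0429
```

```bash
python3 - <<'E'
from h import *
where()
st=plan(*target(-110,1,120,40,-1),2)
plan(*target(-95,1,22,40,-1),6,st)
E
```

```text
t 2.9 mat [-108.8    0.9] z 170.8 F mat [-0.4 -0.3 -0.5] toolX in mat [ 0.642  0.004 -0.767] Z [-0.004 -1.    -0.009] [ 57.  13. -42.  31. -67. -64.]
turn 0.5742050455962596 dist 0.050830289224373944
[[[0.0191, -0.0168, 0.0002], [-0.004, -0.002, 0.0]], [[0.0191, -0.0168, 0.0001], [-0.004, -0.002, 0.0]]]
turn 0.07695295413006838 dist 0.09909559969170625
[[[0.0141, -0.0086, 0.0], [-0.0, -0.0, 0.0]], [[0.0141, -0.0086, 0.0], [-0.0, -0.0, 0.0]], [[0.0141, -0.0086, 0.0], [-0.0, -0.0, 0.0]], [[0.0141, -0.0085, 0.0], [-0.0, -0.0, 0.0]], [[0.0142, -0.0086, 0.0001], [-0.0, -0.0, 0.0]], [[0.0141, -0.0085, 0.0], [-0.0, -0.0, 0.0]]]
```

Emit:
apply_moves(moves=[[[0.0191, -0.0168, 0], [-0.004, -0.002, 0]], [[0.0191, -0.0168, 0], [-0.004, -0.002, 0]], [[0.0141, -0.0086, 0], [0, 0, 0]], [[0.0141, -0.0086, 0], [0, 0, 0]], [[0.0141, -0.0086, 0], [0, 0, 0]], [[0.0141, -0.0086, 0], [0, 0, 0]], [[0.0141, -0.0086, 0], [0, 0, 0]], [[0.0171, -0.0126, 0], [0, 0, 0]], [[0, 0, 0], [0, 0, 0]]])

```text
t: 4.03
eef_pos: [0.4622, 0.0686, 0.0165]
tcp_rot: [89.8, 50.0, -76.1]
ft_force: [0.5, -0.8, 0.1]
opening: 0.0427
```

```bash
python3 - <<'E'
from h import *
where()
t=cam('top');s=cam('side')
save('pre',np.hstack([cv2.resize(c['pixels'][y:y+80,x:x+80],None,fx=5,fy=5,interpolation=cv2.INTER_NEAREST) for c,x,y in((t,265,190),(s,300,165))]))
plan(*target(-30,1,15,40,-1),10)
E
```

```text
t 4.025 mat [-96.9   0.4] z 16.5 F mat [0.9 0.3 0.1] toolX in mat [ 0.643 -0.001 -0.766] Z [ 0.001 -1.     0.002] [ 53.  27. -53.  43. -47. -79.]
turn 0.13122801642739845 dist 0.06780498300825047
[[[0.0045, 0.005, 0.0], [0.0, -0.0, 0.0]], [[0.0045, 0.005, 0.0], [0.0, -0.0, 0.0]], [[0.0046, 0.005, 0.0], [0.0, -0.0, 0.0]], [[0.0045, 0.0051, 0.0], [0.0, -0.0, 0.0]], [[0.0046, 0.005, 0.0], [0.0, -0.0, 0.0]], [[0.0045, 0.0051, 0.0001], [0.0, -0.0, 0.0]], [[0.0046, 0.005, 0.0], [0.0, -0.0, 0.0]], [[0.0045, 0.0051, 0.0001], [0.0, -0.0, 0.0]], [[0.0046, 0.005, 0.0], [0.0, -0.0, 0.0]], [[0.0045, 0.0051, 0.0001], [0.0, -0.0, 0.0]]]
```

View pics/pre.png

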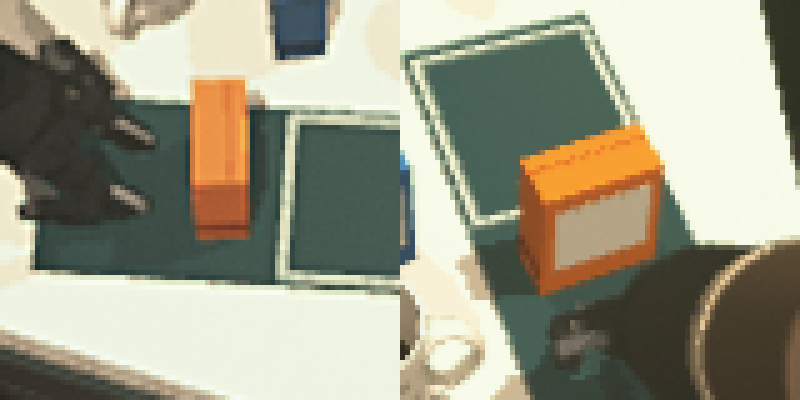

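Emit:
apply_moves(moves=[[[0.0045, 0.005, 0], [0, 0, 0]], [[0.0045, 0.005, 0], [0, 0, 0]], [[0.0045, 0.005, 0], [0, 0, 0]], [[0.0045, 0.005, 0], [0, 0, 0]], [[0.0026, 0.003, 0], [0, 0, 0]], [[0.0026, 0.003, 0], [0, 0, 0]], [[0.0026, 0.003, 0], [0, 0, 0]], [[0.0026, 0.003, 0], [0, 0, 0]], [[0.0026, 0.003, 0], [0, 0, 0]], [[0.0026, 0.003, 0], [0, 0, 0]]])

```text
t: 5.38
eef_pos: [0.4751, 0.0207, 0.0158]
tcp_rot: [90.0, 50.1, -75.9]
ft_force: [-1.7, 1.3, 2.1]
opening: 0.043
```

Emit:
apply_moves(moves=[[[0.0026, 0.003, 0], [0, 0, 0]], [[0.0026, 0.003, 0], [0, 0, 0]], [[0.0026, 0.003, 0], [0, 0, 0]], [[0.0026, 0.003, 0], [0, 0, 0]], [[0.0026, 0.003, 0], [0, 0, 0]], [[0.0026, 0.003, 0], [0, 0, 0]]])

```text
t: 6.12
eef_pos: [0.4809, -0.0024, 0.0154]
tcp_rot: [90.0, 50.1, -75.9]
ft_force: [-1.0, 0.3, 0.9]
opening: 0.0426
```

```bash
python3 - <<'E'
from h import *
where()
t=cam('top');s=cam('side')
save('push1',np.hstack([cv2.resize(c['pixels'][y:y+80,x:x+80],None,fx=5,fy=5,interpolation=cv2.INTER_NEAREST) for c,x,y in((t,275,190),(s,300,155))]))
E
```

```text
t 6.125 mat [-23.4   1.3] z 15.4 F mat [-0.5 -0.9  0.9] toolX in mat [ 0.641  0.001 -0.768] Z [ 0.002 -1.     0.   ] [ 41.  25. -58.  56. -43. -81.]
```

View pics/push1.png

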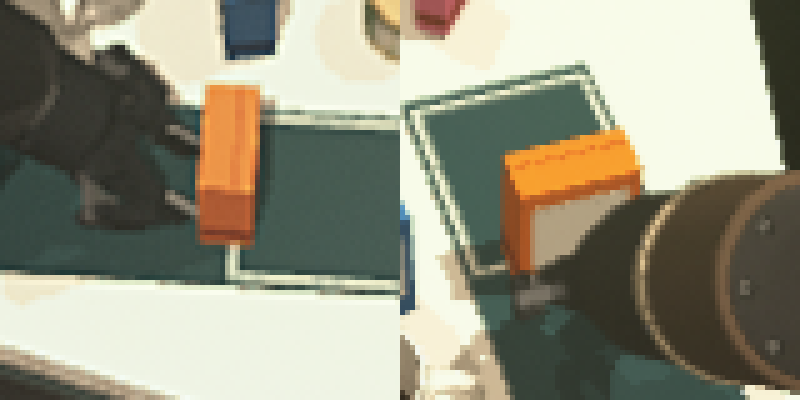

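```bash
python3 - <<'E'
from h import *
t=cam('top')
def show(n,q,z):
    W=[M(onz(t,np.array(p)/5+[275,190]-np.array([.5,.5]),z)) for p in q]; print(n,np.round(W,1).tolist())
show('top',[(203,86),(260,87),(255,190),(198,187)],.098)
show('bot',[(200,244),(253,244)],.003)
E
```

```text
top [[-19.2, 38.2], [19.9, 40.0], [21.2, -37.6], [-17.1, -37.9]]
bot [[-16.9, -39.1], [20.5, -36.6]]
```

Emit:
apply_moves(moves=[[[0.0018, 0.002, 0], [0, 0, 0]], [[0.0018, 0.002, 0], [0, 0, 0]], [[0.0018, 0.002, 0], [0, 0, 0]], [[0.0018, 0.002, 0], [0, 0, 0]], [[0.0013, 0.0015, 0], [0, 0, 0]], [[0, 0, 0], [0, 0, 0]], [[0, 0, 0], [0, 0, 0]], [[0, 0, 0], [0, 0, 0]], [[0, 0, 0], [0, 0, 0]]])

```text
t: 7.4
eef_pos: [0.4857, -0.0131, 0.0159]
tcp_rot: [89.8, 50.1, -76.2]
ft_force: [-0.2, -0.2, -0.6]
opening: 0.0428
```

```bash
python3 - <<'E'
from h import *
where()
t=cam('top')
h=cv2.cvtColor(t['pixels'],cv2.COLOR_RGB2HSV)
o=cv2.inRange(h,(12,130,195),(18,255,255)); o[:,:285]=0;o[:200]=0;o[240:]=0;o[:,345:]=0
P=np.array([onz(t,p[0],.098)[:2] for p in cv2.findNonZero(o)]); Q=np.array([M(p) for p in P],np.float32)
print(cv2.minAreaRect(Q))
st=plan(*target(-55,1,30,40,-1),6)
st=plan(*target(-55,1,100,15,-1),7,st)
plan(*target(12,1,90,15,-1),10,st)
E
```

```text
t 7.4 mat [-12.    3.4] z 15.9 F mat [ 0.2 -0.3 -0.6] toolX in mat [ 0.641 -0.002 -0.768] Z [ 0.    -1.     0.002] [ 39.  25. -58.  58. -43. -81.]
((12.072273254394531, 1.3968772888183594), (37.23229217529297, 75.55543518066406), 3.3520474433898926)
turn 0.19169774230078493 dist 0.045352625140474535
[[[-0.0064, -0.004, 0.0004], [0.0, 0.0, 0.0]], [[-0.0064, -0.004, 0.0004], [0.0, 0.0, 0.0]], [[-0.0064, -0.004, 0.0004], [0.0, 0.0, 0.0]], [[-0.0064, -0.004, 0.0004], [0.0, 0.0, 0.0]], [[-0.0064, -0.004, 0.0004], [0.0, 0.0, 0.0]], [[-0.0064, -0.004, 0.0004], [0.0, 0.0, 0.0]]]
turn 24.86298837995085 dist 0.06999230678630841
[[[-0.0077, 0.0064, 0.0], [0.0, 0.0, -0.062]], [[-0.0081, 0.0059, 0.0], [0.0, 0.0, -0.062]], [[-0.0084, 0.0054, 0.0], [0.0, 0.0, -0.062]], [[-0.0087, 0.0049, 0.0], [0.0, 0.0, -0.062]], [[-0.009, 0.0043, 0.0001], [0.0, 0.0, -0.062]], [[-0.0093, 0.0038, 0.0], [0.0, 0.0, -0.062]], [[-0.0094, 0.0032, 0.0001], [0.0, 0.0, -0.062]]]
turn 0.13376356548207965 dist 0.06771967649419638
[[[0.0027, 0.0062, -0.0], [0.0, 0.0, 0.0]], [[0.0027, 0.0062, -0.0], [0.0, 0.0, 0.0]], [[0.0027, 0.0062, -0.0], [0.0, 0.0, 0.0]], [[0.0027, 0.0062, -0.0], [0.0, 0.0, 0.0]], [[0.0027, 0.0062, -0.0], [0.0, 0.0, 0.0]], [[0.0027, 0.0062, -0.0], [0.0, 0.0, 0.0]], [[0.0027, 0.0062, -0.0], [0.0, 0.0, 0.0]], [[0.0027, 0.0062, -0.0], [0.0, 0.0, 0.0]], [[0.0027, 0.0063, -0.0], [0.0, 0.0, 0.0]], [[0.0027, 0.0062, -0.0001], [0.0, 0.0, 0.0]]]
```

Emit:
apply_moves(moves=[[[-0.0077, -0.0048, 0.0004], [0, 0, 0]], [[-0.0077, -0.0048, 0.0004], [0, 0, 0]], [[-0.0077, -0.0048, 0.0004], [0, 0, 0]], [[-0.0077, -0.0048, 0.0004], [0, 0, 0]], [[-0.0077, -0.0048, 0.0004], [0, 0, 0]], [[-0.0071, 0.0059, 0], [0, 0, -0.073]], [[-0.0075, 0.0053, 0], [0, 0, -0.073]], [[-0.0079, 0.0047, 0], [0, 0, -0.073]], [[-0.0083, 0.0041, 0], [0, 0, -0.073]], [[-0.0085, 0.0035, 0], [0, 0, -0.073]]])

```text
t: 8.7
eef_pos: [0.473, 0.0293, 0.0766]
tcp_rot: [89.6, 71.2, -76.3]
ft_force: [-0.1, 0.0, -0.6]
opening: 0.0425
```

Emit:
apply_moves(moves=[[[-0.0077, 0.0028, 0], [0, 0, -0.073]], [[0, 0, 0], [0, 0, 0]], [[0, 0, 0], [0, 0, 0]]])

```text
t: 9.07
eef_pos: [0.4732, 0.0286, 0.0841]
tcp_rot: [89.4, 75.2, -76.6]
ft_force: [0.2, -0.9, 0.2]
opening: 0.0428
```

```bash
python3 - <<'E'
from h import *
where()
t=cam('top');s=cam('side')
save('push2',np.hstack([cv2.resize(c['pixels'][y:y+80,x:x+80],None,fx=5,fy=5,interpolation=cv2.INTER_NEAREST) for c,x,y in((t,280,190),(s,300,155))]))
plan(*target(22,1,80,15,-1),14)
E
```

```text
t 9.075 mat [-55.4   1.3] z 84.1 F mat [ 0.9 -0.   0.2] toolX in mat [ 0.256 -0.003 -0.967] Z [ 0.    -1.     0.003] [ 38.  11. -45.  20. -43. -40.]
turn 0.2658818047210644 dist 0.07754325020542617
[[[0.0017, 0.0053, 0.0], [0.0, 0.0, 0.0]], [[0.0017, 0.0053, 0.0], [0.0, 0.0, 0.0]], [[0.0017, 0.0053, 0.0], [0.0, 0.0, 0.0]], [[0.0017, 0.0053, 0.0], [0.0, 0.0, 0.0]], [[0.0017, 0.0053, 0.0], [0.0, 0.0, 0.0]], [[0.0017, 0.0053, 0.0], [0.0, 0.0, 0.0]], [[0.0017, 0.0053, 0.0], [0.0, 0.0, 0.0]], [[0.0017, 0.0053, 0.0], [0.0, 0.0, 0.0]], [[0.0016, 0.0053, 0.0], [0.0, 0.0, 0.0]], [[0.0017, 0.0052, 0.0], [0.0, 0.0, 0.0]], [[0.0016, 0.0053, 0.0], [0.0, 0.0, 0.0]], [[0.0017, 0.0052, 0.0], [0.0, 0.0, 0.0]], [[0.0016, 0.0053, 0.0], [0.0, 0.0, 0.0]], [[0.0017, 0.0052, 0.0001], [0.0, 0.0, 0.0]]]
```

View pics/push2.png

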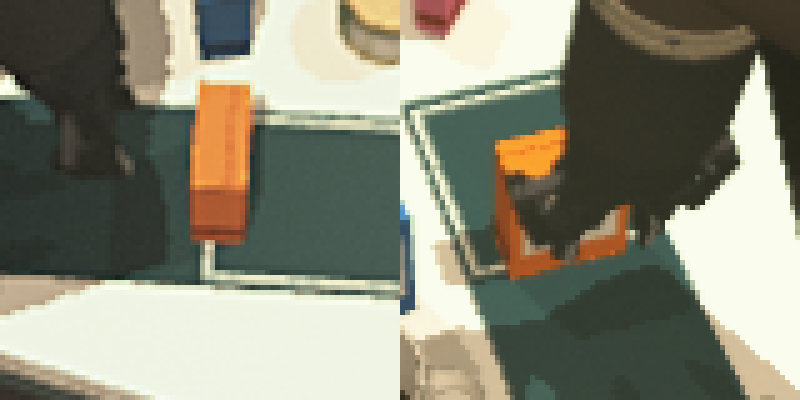

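Emit:
apply_moves(moves=[[[0.0024, 0.0072, 0], [0, 0, 0]], [[0.0024, 0.0072, 0], [0, 0, 0]], [[0.0024, 0.0072, 0], [0, 0, 0]], [[0.0024, 0.0072, 0], [0, 0, 0]], [[0.0013, 0.0043, 0], [0, 0, 0]], [[0.0013, 0.0043, 0], [0, 0, 0]], [[0.0013, 0.0043, 0], [0, 0, 0]], [[0.0013, 0.0043, 0], [0, 0, 0]]])

```text
t: 10.18
eef_pos: [0.4852, -0.0184, 0.0818]
tcp_rot: [89.5, 75.2, -76.5]
ft_force: [-0.5, 0.2, -0.0]
opening: 0.0427
```

```bash
python3 - <<'E'
from h import *
where()
t=cam('top');s=cam('side')
save('push3',np.hstack([cv2.resize(c['pixels'][y:y+80,x:x+80],None,fx=5,fy=5,interpolation=cv2.INTER_NEAREST) for c,x,y in((t,280,190),(s,300,155))]))
E
```

```text
t 10.175 mat [-6.9  1.6] z 81.8 F mat [-0.3 -0.4 -0. ] toolX in mat [ 0.255 -0.002 -0.967] Z [ 0.    -1.     0.002] [ 31.  11. -45.  22. -40. -35.]
```

View pics/push3.png

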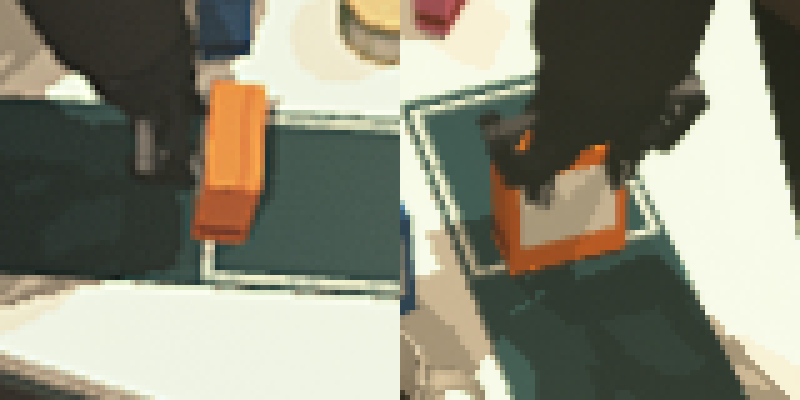

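Emit:
apply_moves(moves=[[[0.0013, 0.0043, 0], [0, 0, 0]], [[0.0013, 0.0043, 0], [0, 0, 0]], [[0.0013, 0.0043, 0], [0, 0, 0]], [[0.0013, 0.0043, 0], [0, 0, 0]], [[0.0013, 0.0043, 0], [0, 0, 0]], [[0.0013, 0.0043, 0], [0, 0, 0]], [[0.0013, 0.0043, 0], [0, 0, 0]], [[0, 0, 0], [0, 0, 0]], [[0, 0, 0], [0, 0, 0]], [[0, 0, 0], [0, 0, 0]]])

```text
t: 11.52
eef_pos: [0.4927, -0.0486, 0.0806]
tcp_rot: [89.5, 75.2, -76.5]
ft_force: [-0.4, 0.1, -0.0]
opening: 0.0429
```

```bash
python3 - <<'E'
from h import *
where()
t=cam('top');s=cam('side')
save('push4',np.hstack([cv2.resize(c['pixels'][y:y+80,x:x+80],None,fx=5,fy=5,interpolation=cv2.INTER_NEAREST) for c,x,y in((t,290,190),(s,300,155))]))
E
```

```text
t 11.525 mat [24.2  1.6] z 80.6 F mat [-0.1 -0.3 -0. ] toolX in mat [ 0.255 -0.002 -0.967] Z [ 0.    -1.     0.002] [ 27.  12. -45.  23. -39. -32.]
```

View pics/push4.png

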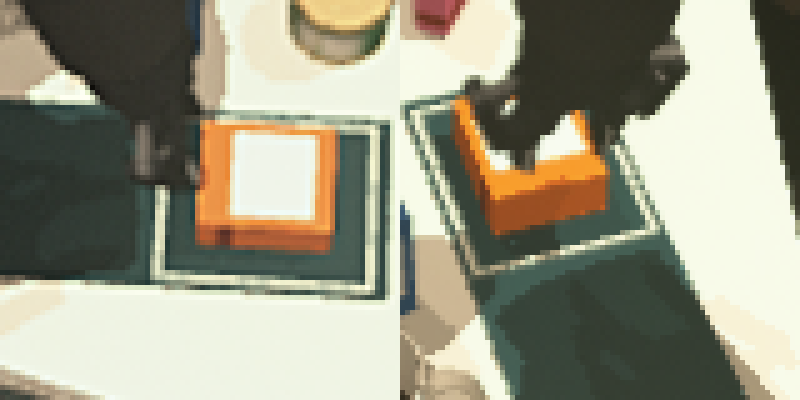

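It has fallen flat with the white panel up and lies inside the outline. I'll back off and check.

Emit:
apply_moves(moves=[[[-0.015, -0.004, 0], [0, 0, 0]], [[-0.02, -0.01, 0], [0, 0, 0]], [[-0.02, -0.02, 0], [0, 0, 0]], [[-0.02, -0.025, 0], [0, 0, 0]], [[-0.02, -0.025, 0], [0, 0, 0]], [[-0.02, -0.025, 0], [0, 0, 0]], [[0, 0, 0], [0, 0, 0]], [[0, 0, 0], [0, 0, 0]]])

```text
t: 12.62
eef_pos: [0.4599, 0.0818, 0.1637]
tcp_rot: [89.4, 75.2, -76.6]
ft_force: [0.2, 0.1, -0.2]
opening: 0.0426
```

```bash
python3 - <<'E'
from h import *
where()
t=cam('top');s=cam('side')
save('end',np.hstack([cv2.resize(c['pixels'][y:y+120,x:x+w],None,fx=3,fy=3,interpolation=cv2.INTER_CUBIC) for c,x,y,w in((t,260,165,150),(s,290,130,110))]))
o=cv2.inRange(cv2.cvtColor(t['pixels'],cv2.COLOR_RGB2HSV),(3,120,90),(20,255,255));o[:,:325]=0;o[:,365:]=0;o[:210]=0;o[245:]=0
h=cv2.convexHull(cv2.findNonZero(o)); h=h.reshape(-1,2)
# left image of push4: upper face corners and foot corners
def show(n,q,z): print(n,np.round([M(onz(t,np.array(p)/5+[290,190]-.5,z)) for p in q],1).tolist())
show('top',[(198,122),(336,128),(332,233),(195,224)],.041); show('bot',[(197,246),(331,250)],.003)
E
```

```text
t 12.625 mat [-110.3    1.3] z 163.7 F mat [-0.1  0.2 -0.2] toolX in mat [ 0.255 -0.003 -0.967] Z [ 0.001 -1.     0.003] [ 45.   5. -37.  15. -57. -40.]
top [[29.6, 41.7], [127.2, 43.4], [127.0, -37.4], [32.1, -36.9]]
bot [[34.0, -37.2], [128.7, -34.0]]
```

View pics/end.png

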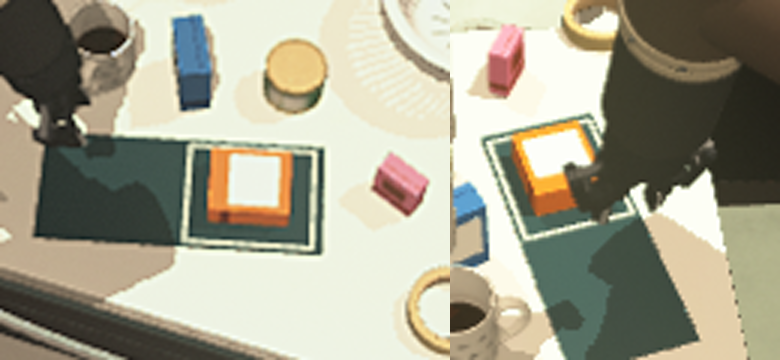

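Carton corners are at x 30–129 (allowed 8–157) and y −37 to 43 (allowed ±62). The mug, blue carton and tin stand where they were, and the arm is clear. Handing in.

```bash
python3 -c "
from h import *
env.close_job()"
```

```text
the job is handed in; nothing more can be done
```

The orange carton now lies flat inside the white outline with its blank white panel up, and I handed the job in at about 12.7 s.

- **Slide:** I pushed it low from behind with two half-open, tilted fingers. It stayed upright until its leading foot edge was about 21–26 mm past the outer edge of the near line, and I held it there for about 0.5 s.
- **Tip:** I then pushed about 80 mm up its back, and it fell forward without its foot visibly sliding.
- **Carton position:** In mat coordinates its measured corners are at x 30–129 mm (allowed 8–157) and y −37 to 43 mm (allowed ±62). The spread between measurements was 2–4 mm, well inside the margins.
- **Arm and bystanders:** The arm was clear with no contact force. The blue carton, mug, tin and tape looked unmoved, judged by eye. I did not look at the salt shaker and pepper mill again after the start, but the arm passed above the salt shaker and should have cleared the mill, with no contact force in the readings.

No check failed or disagreed.

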